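# Hold the recessed reset button of a bench controller with its board pulled

### The job

Reset the bench controller: slide its plug-in circuit board up out of the slot in its top, stand it fully down in the empty slot of the low two-slot rack and let go of it. Then take the slim-tipped stylus from its stand, reach its tip through the round hole in the controller's top and press the recessed button fully down, and finish while still gripping the stylus and holding the button down. Do not disturb the other things on the bench.

Things in the scene. Friction and masses are not known exactly. Their poses are not given: they have to be found in the camera images.
- controller: grey instrument box fixed to the bench, 130 (x) x 150 (y) x 60 mm tall; origin at the centre of its underside, z up, yaw varies. In its top: a slot 6 mm wide (x) and 113 mm long (y), 40 mm deep, centred at x = -35 mm, y = 0, that holds the plug-in board; and a round hole centred at x = +35 mm, y = +30 mm with the reset button at the bottom.
- reset_hole (a point): centre of the mouth of the round hole in the controller's top (60 mm above the bench), axes as the controller's. Hole 14 mm in diameter, 40 mm deep, marked by a steel ring 23 mm across that stands 1.5 mm proud. The button's top (11 mm across) is 21 mm below the mouth, so only a slim tip reaches it.
- reset_button (a joint): downward travel of the recessed button in m: 0 released, 0.005 at its stop (fully down). It springs back; it takes about 2 N to start and 4.5 N to reach the stop.
- board: green plug-in circuit board standing upright in the controller's slot: 3 mm thick (its x), 110 mm wide (y), 110 mm tall (z up). Origin at the middle of its bottom edge. Its top edge carries an aluminium strip 10 mm thick (x), 90 mm long, covering the top 14 mm (z = 96 to 110 mm): the place to grip. About 110 g. Its bottom stands 20 mm above the bench, so it must rise 40 mm to leave the slot. Either face may look either way in the rack.
- rack: low grey slotted block with a black base, fixed to the bench, 110 (x) x 140 (y) x 40 mm tall; origin at the centre of its underside, z up, yaw varies. Two slots along its y, 30 mm deep: the empty one at x = -30 mm (the side nearer the robot), the other at x = +30 mm holding the low board.
- free_slot (a point): middle of the floor of the rack's empty slot (10 mm above the bench, 30 mm below the rack's top), axes as the rack's: slot 8 mm wide (x) and 118 mm long (y), mouth slightly chamfered. A parked board's origin comes to this point.
- stylus: slim stylus standing upright, tip down, in its stand; origin at the end of the tip, z up along it. Steel tip 7 mm thick, 46 mm long; then a flange 22 mm across, 6 mm thick (z = 46 to 52 mm) that rests on the stand; then a plain black round grip 16 mm thick from z = 52 to 125 mm (its top). About 50 g. Told from the nut driver by its thinner grip.
- stylus_stand: aluminium block fixed to the bench, 56 x 56 x 50 mm tall, with a vertical 10 mm hole in the middle of its top for the stylus tip; origin at the centre of its underside. The stylus must rise 46 mm to be clear. The nut driver's stand is an equal block 9 cm or more away (centre to centre); which of the two places is which varies.
- low_board: circuit board of the same width as the plug-in board but only 66 mm tall, standing in the rack's other slot; origin at the middle of its bottom edge. Leave alone.
- driver: nut driver standing in an aluminium stand like the stylus's: handle 28 mm thick, nose 16 mm thick (too thick for the hole), 107 mm long; origin at the centre of its lower end. Leave alone.
- spool: grey spool, 54 mm across and 44 mm tall, standing on the table; origin under its centre. Leave alone.
- flux: white bottle with a black cap, 44 mm across and 90 mm tall; origin under its centre. Leave alone.
- jar: clear jar with a steel lid, 56 mm across and 55 mm tall; origin under its centre. Leave alone.
- brush: small hand brush lying flat on the table; origin near its middle. Leave alone.

How it is judged:
On the way, in this order (a step that is already met when the one before it is completed fails the run):
1. the board is out of the controller's slot, its bottom edge above the controller's top (z of board in the frame of controller above 0.061 m), for 0.1 s.
2. the board stands fully down in the rack's empty slot, let go (x of board in the frame of free_slot between -0.006 and 0.006 m and y of board in the frame of free_slot between -0.008 and 0.008 m and z of board in the frame of free_slot below 0.006 m and angle between board's own z axis and vertical below 0.3 rad and contact force between the fingers and board below 0.1 N), for 0.2 s.
3. the stylus is lifted clear of its stand in the gripper (z of stylus in the frame of stylus_stand above 0.051 m and contact force between the fingers and stylus above 1 N), for 0.1 s.
4. the gripped stylus, through the hole, holds the button down (value of joint reset_button above 0.0035 m and z of stylus in the frame of reset_hole below -0.022 m and contact force between stylus and controller above 1 N and contact force between the fingers and stylus above 1 N), for 0.3 s.
At the end, for the whole second after the job is handed in: Button held 3.5 mm or more down (of 5) by the gripped stylus (grip and push over 1 N each), its tip over 22 mm below the hole's mouth; board in the rack's empty slot, not touched by the fingers: origin within 6 mm (x), 8 mm (y), at most 6 mm above the slot point, lean under 0.3 rad (all of step 2 and all of step 4); the arm keeps its last pose, push and grip.
It fails at once if one of the other things on the bench is moved by more than 30 mm (distance of any of low_board, driver, spool, flux, jar, brush from where it was at the start of the episode above 0.03 m).
It also fails if it takes over 59 s, if anything falls off the work surface, if the arm or the gripper's body presses on something with over 40 N, if the wrist force passes 120 N, or if a joint passes its speed limit or range.

### The arm

A 6-joint arm with a two-finger parallel gripper is mounted at the origin on the work surface. World frame = base frame: x ahead of the robot, y to its left, z up, the work surface at z = 0. Lengths are in m, angles in rad, forces in N, time in s.
With the tool pointing down it reaches from about 0.375 to 0.975 m from the base axis. Payload 3.8 kg.
Tool frame: the origin (TCP) lies midway between the tips of the shut fingers; the grasp point (between the pads) lies 19 mm behind it; z points along the fingers, y is the line along which they close (so a half turn about z gives the same grasp; the last joint's range is limited). The gripper opens to 85 mm and grips with 20 to 120 N. Pads are 22 mm wide; open, the fingers measure 114 mm over their backs; the gripper's body (76 mm by 85 mm) begins 54 mm behind the grasp point. The pads swing forward as they close: fully open they stand 13 mm farther back than shut.
Start: joints at [1.21, 0.264, 1.604, -0, 1.274, -0.037], TCP at [0.215, 0.64, 0.231] pointing down, gripper open.
Joint ranges: [-2.63, 2.63], [-0.94, 2.18], [0.31, 2.57], [-1.31, 4.45], [0, 2.66], [-2.55, 2.55]. Speed limits (rad/s): [2.57, 2.57, 3.14, 3.14, 3.14, 3.14].

### API

Orientations are given as a rotation vector (axis times angle).
In Python, from workcell import bot gives the robot as it stands.
- The arm moves only by the tool step_arm, never from a script. Its argument "motion" is a list of rows, each a list of 5 numbers: the finger opening in cm, from 0 to 8.54, then the shift along the tool's x, y, z in cm, then the turn about the tool's z in degrees. In form: [[claw, dx, dy, dz, twist], ...]. A call has 1 to 20 rows; each row is the pose to reach, as a shift and turn from the pose commanded when the call began, along the tool's axes at that moment; what a row does not reach only later rows make up. A row lasts 1/10 s, in which the tool goes at most 50 mm and 8.59 degrees, less where a joint would pass 70% of its speed; a pose out of reach is approached as far as the arm can. A call with a gripper value outside its range is refused whole. The fingers move at their own pace and stop on an object; "force" is the grip in N (left out, the last holds). Time passes only in rows, so rows that repeat a pose let the fingers close. It gives the time, the measured TCP pose, the force, the opening and the grip force at its end, in the units of the state.
- bot.read_state(): the state, without advancing time (a new reading comes with each control period).
- bot.read_camera(name): name is "side" or "top" or "wrist"; returns (picture, depth): 384x512x3 uint8, red, green, blue; 384x512 float32, m along the optical axis (not along the pixel's ray), 0 where there is no reading.
- bot.calibration(name): a dict with "mtx" (3x3 intrinsics, pixels), "k1" (the pictures are not rectified: a ray, as slopes to the right and down, at radius r is drawn at 1 + k1 r^2 times it, then the intrinsics apply), "origin" and "orientation" of the camera in the world; the wrist camera has in their place "T_tool_cam" (4x4, takes a point from camera to tool coordinates, whose origin is the TCP and whose axes are the flange's). Camera axes: x right, y up, looking along -z (the intrinsics and any distortion apply to the point x, -y, -z); pixel columns grow to the right and rows downward; lengths in m; the calibration is good to about 2 mm. A picture is of the moment at which its call begins: read the wrist's pose just before it. calibration takes no time and is no camera call.
- bot.finish_job(): hands the job in; it is judged then, once.
The state is a dict: "time": time; "q": joint angles; "joint_vel": joint speeds; "joint_torque": joint torques, N m; "tool_pos": TCP position; "tcp_rot": TCP orientation; "wrist_force": force on the tool from outside, world axes, zero at the start; "torque": the same for the moment, N m; "width": opening from 0.0 (shut) to 1.0 (fully open); "grip_force": force on a finger pad.
Only numpy, scipy, OpenCV 4.12 (cv2) and the standard library are available. Lean on these libraries where they do the work, as an engineer would, in place of code of your own. Each camera call takes 0.05 s, during which the arm holds its last target. There are 200 camera calls.

## Working session

There is one attempt and no reset: what is moved stays moved. The work goes in short steps, Python scripts to look and compute and a tool call to move; the robot and the scene stay as the last step left them, time stands still between calls to the robot, and variables do not carry over. Pictures are saved under pics/ and viewed, at most 10 in all, crops included, and the job is handed in when it is done.

Besides the shell and the picture viewer there is one more tool, called after "Call:" as name(argument=value, ...), one argument or row to a line, values as JSON. step_arm: Moves the arm, as the interface text tells. Its arguments: {"type":"object","properties":{"motion":{"type":"array","items":{"type":"array","items":{"type":"number"}}},"force":{"type":"number"}},"required":["motion"]}

```bash
mkdir -p pics; ls; cat > h.py <<'E'
import numpy as np, cv2
from workcell import bot
from scipy.spatial.transform import Rotation as R
def cam(name):
    s=bot.read_state(); c=bot.calibration(name); im,d=bot.read_camera(name)
    if name=="wrist":
        T=np.eye(4); T[:3,:3]=R.from_rotvec(s["tcp_rot"]).as_matrix(); T[:3,3]=s["tool_pos"]; T=T@np.array(c["T_tool_cam"])
    else:
        T=np.eye(4); o=np.array(c["orientation"]); T[:3,:3]=o if o.shape==(3,3) else R.from_rotvec(o).as_matrix(); T[:3,3]=c["origin"]
    return im,d,c,T
def rays(uv,c):
    K=np.array(c["mtx"]); p=np.asarray(uv,float).reshape(-1,1,2)
    q=cv2.undistortPoints(p,K,np.array([c["k1"],0,0,0,0.])).reshape(-1,2)
    return np.c_[q[:,0],-q[:,1],-np.ones(len(q))]
def onplane(uv,z,c,T):
    r=rays(uv,c)@T[:3,:3].T; o=T[:3,3]; return o+r*((z-o[2])/r[:,2])[:,None]
def cloud(d,c,T):
    h,w=d.shape; u,v=np.meshgrid(np.arange(w),np.arange(h)); r=rays(np.stack([u,v],-1).reshape(-1,2),c)
    P=(r*d.reshape(-1,1))@T[:3,:3].T+T[:3,3]; P[d.reshape(-1)==0]=np.nan
    return P.reshape(h,w,3)
def save(n,im): cv2.imwrite("pics/"+n+".png",im[...,::-1])
E
python3 - <<'E'
from h import *
for n in("top","side"):
    im,d,c,T=cam(n); np.savez(n,im=im,d=d,T=T); save(n,im); print(n,c,T.round(3).tolist())
print(bot.calibration("wrist")); print(bot.read_state())
a=cv2.imread("pics/top.png");b=cv2.imread("pics/side.png")
cv2.imwrite("pics/both.png",np.vstack([a,b])[:, :])
E
```

```text
pics
top {'mtx': array([[462.95231764,   0.        , 261.82741532],
       [  0.        , 462.95231764, 187.30750564],
       [  0.        ,   0.        ,   1.        ]]), 'k1': -0.0664750694158124, 'origin': array([0.37380275, 0.01680128, 1.22776658]), 'orientation': array([ 0.15326552, -0.13811096, -1.54603038])} [[0.021, 0.983, -0.185, 0.374], [-1.0, 0.019, -0.011, 0.017], [-0.008, 0.185, 0.983, 1.228], [0.0, 0.0, 0.0, 1.0]]
side {'mtx': array([[399.95140351,   0.        , 259.57721283],
       [  0.        , 399.95140351, 194.25341984],
       [  0.        ,   0.        ,   1.        ]]), 'k1': 0.040678032391721825, 'origin': array([ 0.34744773, -0.67687544,  0.71941494]), 'orientation': array([ 0.84467909, -0.13521738, -0.34788951])} [[0.935, 0.247, -0.254, 0.347], [-0.354, 0.612, -0.708, -0.677], [-0.02, 0.752, 0.659, 0.719], [0.0, 0.0, 0.0, 1.0]]
{'mtx': array([[342.13683628,   0.        , 253.50230401],
       [  0.        , 342.13683628, 193.28745066],
       [  0.        ,   0.        ,   1.        ]]), 'k1': -0.017041542457416122, 'T_tool_cam': array([[ 1.20591537e-03,  9.
[... 276 characters left out ...]
0000e+00,
         1.00000000e+00]])}
{'time': 0.1, 'q': array([ 1.21011563e+00,  2.64729923e-01,  1.60522063e+00,  3.57554189e-06,
        1.27368935e+00, -3.69233565e-02]), 'joint_vel': array([-0.00089922, -0.00211324, -0.00448795, -0.00118208, -0.00164992,
       -0.00031479]), 'joint_torque': array([-4.46352060e-04, -5.16704106e+01, -3.68594170e+01, -6.42666669e-05,
        6.18075603e-03,  2.33426300e-05]), 'tool_pos': array([0.21452526, 0.63932003, 0.23006048]), 'tcp_rot': array([-0.50627433, -3.10011604,  0.00315099]), 'wrist_force': array([ 0.71028205,  0.44688593, -0.82909703]), 'torque': array([ 0.02539157, -0.01868582, -0.01985079]), 'grip_force': 0.0, 'width': 1.0004917613171964}
```

View pics/top.png

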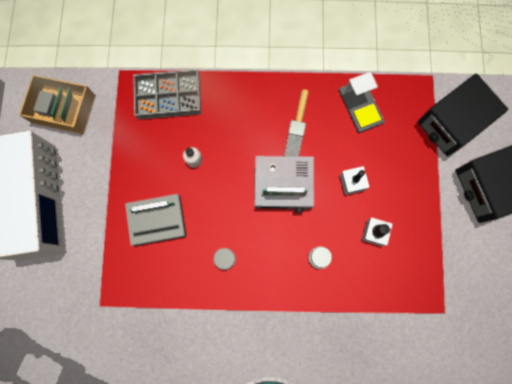

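View pics/side.png

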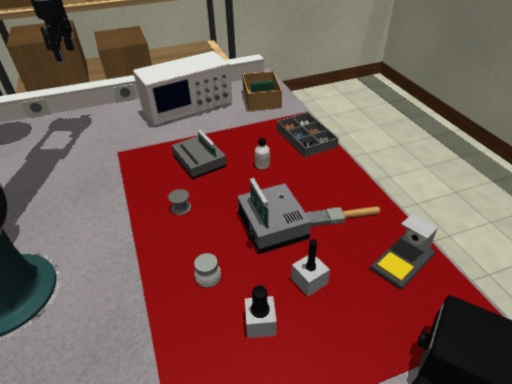

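The top view shows the controller at (284,182) with the board strip at (285,191) and the hole at (272,168). The rack is at (156,220) with its empty slot at (157,228). The stylus (thin) is at (355,180) and the driver at (378,232). The side view agrees.

```bash
python3 - <<'E'
from h import *
z=np.load("top.npz"); im,d,T=z["im"],z["d"],z["T"]; c=bot.calibration("top"); P=cloud(d,c,T); Z=P[...,2]
print("table z",np.nanmedian(Z[280:300,150:400]))
red=(im[...,0].astype(int)-im[...,1]>60)
def rect(name,box,lo,hi):
    x0,y0,x1,y1=box; m=np.zeros(Z.shape,bool); m[y0:y1,x0:x1]=True; m&=(Z>lo)&(Z<hi)&~red
    n,l,st,ce=cv2.connectedComponentsWithStats(m.astype(np.uint8),connectivity=8)
    k=1+np.argmax(st[1:,4]); m=l==k; Q=P[m]; h=np.median(Q[:,2])
    v,u=np.nonzero(m); W=onplane(np.c_[u,v],h,c,T)[:,:2]
    r=cv2.minAreaRect((W*1000).astype(np.float32)); print(name,"n",m.sum(),"h",h.round(4),"centre",np.round(r[0],1),"size",np.round(r[1],1),"ang",round(r[2],2),"mean",(W.mean(0)*1000).round(1))
rect("controller",(240,145,330,225),.05,.07)
rect("strip",(240,145,330,225),.1,.15)
rect("rack",(115,185,195,255),.033,.05)
rect("low",(115,185,195,255),.06,.1)
rect("standS",(335,160,375,200),.04,.06)
rect("stylus",(335,150,375,200),.09,.16)
rect("standD",(358,210,400,250),.04,.06)
rect("driver",(358,210,400,250),.09,.2)
rect("flux",(180,140,206,172),.06,.12)
rect("jar",(305,245,335,272),.04,.07)
rect("spool",(210,245,240,272),.03,.06)
E
```

```text
table z 0.0016622370573684542
controller n 2567 h 0.0605 centre [610.  -24.6] size [132.7 147.4] ang 0.02 mean [612.7 -25.4]
strip n 206 h 0.1296 centre [576.1 -25.2] size [ 12.3 108.5] ang 1.1 mean [575.2 -25.8]
rack n 1981 h 0.0404 centre [507.5 306.5] size [111.5 142.3] ang 11.57 mean [505.9 305.4]
low n 182 h 0.076 centre [536.8 310.8] size [ 12.  110.4] ang 11.58 mean [536.4 312.2]
standS n 401 h 0.0503 centre [ 621.4 -211.4] size [57.4 58.7] ang 15.17 mean [ 619.  -209.6]
stylus n 60 h 0.1261 centre [ 618.  -208.4] size [13.7 26.8] ang 45.49 mean [ 618.1 -208.6]
standD n 343 h 0.0507 centre [ 486.6 -268.3] size [57.9 57.5] ang 74.44 mean [ 485.2 -263.6]
driver n 123 h 0.1102 centre [ 486.3 -267.6] size [27.  29.9] ang 44.73 mean [ 485.9 -267.1]
flux n 145 h 0.0684 centre [674.9 216.9] size [33.3 36.7] ang 74.63 mean [675.6 217.3]
jar n 313 h 0.0554 centre [ 418.1 -120.5] size [47.5 47.8] ang 0.18 mean [ 418.8 -121.1]
spool n 340 h 0.0443 centre [411. 124.] size [50.4 49.8] ang 46.72 mean [410.7 123.8]
```

```bash
cat >> h.py <<'E'
def go(x,y,z,yaw):
    "target TCP (mm), direction of tool y in world (deg) -> cm, deg in tool axes"
    s=bot.read_state(); M=R.from_rotvec(s["tcp_rot"]).as_matrix(); p=s["tool_pos"]*1000
    a=np.degrees(np.arctan2(M[1,1],M[0,1])); D=M.T@(np.array([x,y,z])-p)/10
    print("shift cm",D.round(2),"twist",round((a-yaw+180)%360-180,2),"now",p.round(1),round(a,2),"t",round(s["time"],2),"F",s["wrist_force"].round(1),"w",round(s["width"]*85.4,1),"g",round(s["grip_force"],1))
E
python3 -c "
from h import *
go(575.5,-25.5,250,0.6)"
```

```text
shift cm [-55.37 -51.55  -1.89] twist 70.85 now [214.5 639.3 230.1] 71.45 t 0.1 F [ 0.7  0.4 -0.8] w 85.4 g 0.0
```

Call:
step_arm(
  motion=[
    [5,-55.4,-51.6,-1.9,70.9],
    [5,-55.4,-51.6,-1.9,70.9],
    [5,-55.4,-51.6,-1.9,70.9],
    [5,-55.4,-51.6,-1.9,70.9],
    [5,-55.4,-51.6,-1.9,70.9],
    [5,-55.4,-51.6,-1.9,70.9],
    [5,-55.4,-51.6,-1.9,70.9],
    [5,-55.4,-51.6,-1.9,70.9],
    [5,-55.4,-51.6,-1.9,70.9],
    [5,-55.4,-51.6,-1.9,70.9],
    [5,-55.4,-51.6,-1.9,70.9],
    [5,-55.4,-51.6,-1.9,70.9],
    [5,-55.4,-51.6,-1.9,70.9],
    [5,-55.4,-51.6,-1.9,70.9],
    [5,-55.4,-51.6,-1.9,70.9],
    [5,-55.4,-51.6,-1.9,70.9],
    [5,-55.4,-51.6,-1.9,70.9],
    [5,-55.4,-51.6,-1.9,70.9],
    [5,-55.4,-51.6,-1.9,70.9],
    [5,-55.4,-51.6,-1.9,70.9],
  ],
)

```text
time: 2.1
tool_pos: [0.5752, -0.024, 0.2503]
tcp_rot: [-2.208, -2.234, -0.0]
wrist_force: [0.4, -0.4, -0.2]
width: 0.586
grip_force: 0.0
```

```bash
python3 - <<'E'
from h import *
im,d,c,T=cam("wrist"); np.savez("w1",im=im,d=d,T=T); save("w1",im)
P=cloud(d,c,T); Z=P[...,2]
m=(Z>.118)&(Z<.14)&(abs(P[...,0]-.575)<.05)&(abs(P[...,1]+.025)<.09)
v,u=np.nonzero(m); W=onplane(np.c_[u,v],.13,c,T)[:,:2]*1000
print(m.sum(),np.nanmedian(Z[m]),cv2.minAreaRect(W.astype(np.float32)),W.mean(0))
go(575.5,-25.5,250,0.6)
E
```

```text
1474 0.13034083843198188 ((576.4418334960938, -23.62439727783203), (9.686059951782227, 105.86078643798828), 0.5278474688529968) [576.24995908 -22.72839118]
shift cm [-0.13  0.01  0.04] twist 0.06 now [575.3 -24.2 250.4] 0.66 t 2.15 F [-0.1 -0.2 -0.5] w 49.8 g 0.0
```

View pics/w1.png

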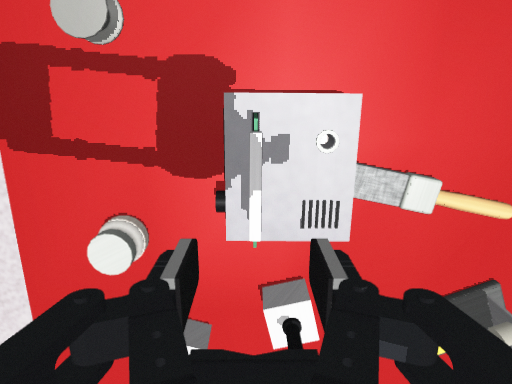

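The wrist view shows the strip along (255,133–240), board ends at v=112 and 247, and the hole at (327,141). The strip centre is at x=576.4 mm with yaw 0.5°.

```bash
python3 - <<'E'
from h import *
z=np.load("w1.npz"); im,d,T=z["im"],z["d"],z["T"]; c=bot.calibration("wrist")
P=cloud(d,c,T); Z=P[...,2]
print("board ends @.116",onplane([[256,112],[255,247]],.116,c,T).round(4).tolist())
print("strip ends @.13",onplane([[257,133],[255,241]],.13,c,T).round(4).tolist())
m=((Z>.052)&(Z<.068)&(P[...,0]>.5)).astype(np.uint8); m[:, :200]=0; m[260:]=0
n,l,st,ce=cv2.connectedComponentsWithStats(m); k=1+np.argmax(st[1:,4]); v,u=np.nonzero(l==k)
W=onplane(np.c_[u,v],.06,c,T)[:,:2]*1000; print("ctrl",cv2.minAreaRect(W.astype(np.float32)))
g=cv2.cvtColor(im,cv2.COLOR_RGB2GRAY)[125:157,311:343]
dm=(g<110).astype(np.uint8); n,l,st,ce=cv2.connectedComponentsWithStats(dm); print(st.tolist(),(ce+[311,125]).round(1).tolist()); print(onplane(ce+[311,125],.0615,c,T).round(4).tolist())
go(576.3,-24.7,104,0.55)
E
```

```text
board ends @.116 [[0.5764, 0.0331, 0.116], [0.5773, -0.083, 0.116]]
strip ends @.13 [[0.5773, 0.0181, 0.13], [0.577, -0.0711, 0.13]]
ctrl ((611.2988891601562, -26.287445068359375), (131.01600646972656, 150.492431640625), 0.3838858902454376)
[[0, 0, 32, 32, 930], [10, 9, 14, 14, 94]] [[326.3, 140.4], [328.9, 141.7]]
[[0.6452, 0.0048, 0.0615], [0.6478, 0.0036, 0.0615]]
shift cm [-0.05  0.09 14.64] twist 0.11 now [575.3 -24.2 250.4] 0.66 t 2.15 F [-0.1 -0.2 -0.5] w 49.8 g 0.0
```

Call:
step_arm(
  motion=[
    [5,-0.2,0.1,4,0],
    [5,-0.2,0.1,8,0],
    [5,-0.2,0.1,11,0],
    [5,-0.2,0.1,13,0],
    [5,-0.2,0.1,14.6,0],
    [5,-0.2,0.1,14.6,0],
    [5,-0.2,0.1,14.6,0],
    [0.4,-0.2,0.1,14.6,0],
    [0.4,-0.2,0.1,14.6,0],
    [0.4,-0.2,0.1,14.6,0],
    [0.4,-0.2,0.1,14.6,0],
    [0.4,-0.2,0.1,14.6,0],
    [0.4,-0.2,0.1,14.6,0],
    [0.4,-0.2,0.1,14.6,0],
  ],
  force=60,
)

```text
time: 3.55
tool_pos: [0.578, -0.0277, 0.1059]
tcp_rot: [2.209, 2.23, 0.003]
wrist_force: [-0.1, 0.9, 5.7]
width: 0.104
grip_force: 59.7
```

Call:
step_arm(
  motion=[
    [0.4,0,0,-0.5,0],
    [0.4,0,0,-1,0],
    [0.4,0,0,-2,0],
    [0.4,0,0,-3,0],
    [0.4,0,0,-4,0],
    [0.4,0,0,-5,0],
    [0.4,0,0,-6.5,0],
    [0.4,0,0,-8,0],
    [0.4,0,0,-9,0],
    [0.4,0,0,-9,0],
    [0.4,0,0,-9,0],
  ],
)

```text
time: 4.65
tool_pos: [0.5769, -0.0275, 0.1946]
tcp_rot: [2.211, 2.232, 0.0]
wrist_force: [-0.5, -0.2, -2.0]
width: 0.103
grip_force: 58.8
```

```bash
python3 - <<'E'
from h import *
im,d,c,T=cam("side"); np.savez("s2",im=im,d=d,T=T)
w,d,c,T=cam("wrist"); np.savez("w2",im=w,d=d,T=T)
save("w2",np.vstack([im[60:300],w])[:600])
# free slot target at TCP height for lift, yaw 11.6
go(478.1,300.5,196,11.6)
E
```

```text
shift cm [32.89 -9.49 -0.24] twist -11.05 now [576.2 -27.4 193.4] 0.55 t 4.75 F [-0.1  0.1 -0.9] w 8.8 g 58.8
```

View pics/w2.png

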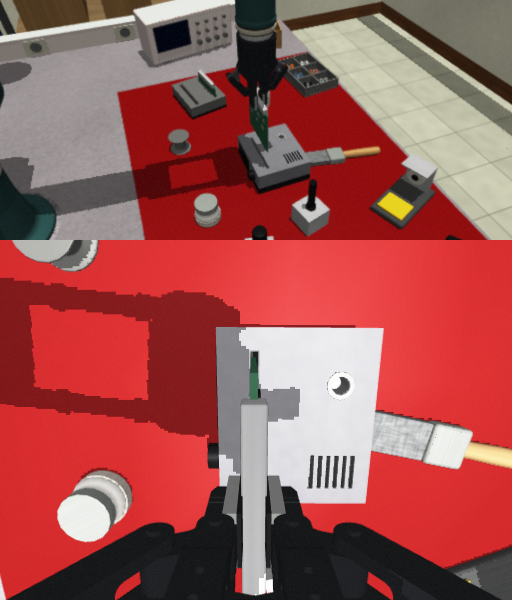

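The board hangs straight from the gripper, strip end at wrist (254,161), out of the slot.

Call:
step_arm(
  motion=[
    [0.4,3,-0.9,-0.4,-1],
    [0.4,7,-2,-0.4,-3],
    [0.4,11,-3.2,-0.4,-5],
    [0.4,15,-4.3,-0.4,-7],
    [0.4,19,-5.5,-0.4,-9],
    [0.4,23,-6.6,-0.4,-11],
    [0.4,27,-7.8,-0.4,-11],
    [0.4,30,-8.7,-0.4,-11],
    [0.4,32,-9.2,-0.4,-11],
    [0.4,32.9,-9.5,-0.4,-11],
    [0.4,32.9,-9.5,-0.4,-11],
    [0.4,32.9,-9.5,-0.4,-11],
    [0.4,32.9,-9.5,-0.4,-11],
  ],
)

```text
time: 6.05
tool_pos: [0.479, 0.2994, 0.198]
tcp_rot: [1.988, 2.432, -0.001]
wrist_force: [-0.8, 0.1, -1.2]
width: 0.103
grip_force: 58.7
```

```bash
python3 - <<'E'
from h import *
w,d,c,T=cam("wrist"); np.savez("w3",im=w,d=d,T=T); save("w3",cv2.resize(w,None,fx=1.5,fy=1.5))
P=cloud(d,c,T); Z=P[...,2]
s=bot.read_state(); tp=s["tool_pos"]; M=R.from_rotvec(s["tcp_rot"]).as_matrix()
m=(Z>.205)&(Z<.24); L=(P-tp)@M; m&=(abs(L[...,1])<.012)&(L[...,0]>.0)
Q=L[m]*1000; print("strip local: n",m.sum(),"x max",np.percentile(Q[:,0],[50,98,100]).round(1),"z med",np.median(Q[:,2]),"y pct",np.percentile(Q[:,1],[2,50,98]).round(1))
m=((Z>.033)&(Z<.048)).astype(np.uint8)
n,l,st,ce=cv2.connectedComponentsWithStats(m); k=1+np.argmax(st[1:,4]); v,u=np.nonzero(l==k); print(st[k])
W=onplane(np.c_[u,v],.04,c,T)[:,:2]*1000; print("rack",cv2.minAreaRect(W.astype(np.float32)))
m=((Z>.07)&(Z<.082)); v,u=np.nonzero(m); W=onplane(np.c_[u,v],.076,c,T)[:,:2]*1000
if len(W): print("low",len(W),cv2.minAreaRect(W.astype(np.float32)))
go(478.1,300.5,196,11.6)
E
```

```text
strip local: n 5179 x max [15.2 52.3 56.4] z med -24.44736377914751 y pct [-10.2   0.   10.2]
[  224    92   131   153 13730]
rack ((507.94085693359375, 308.0625305175781), (110.38776397705078, 139.63641357421875), 11.62636947631836)
low 1771 ((587.6965942382812, 270.32769775390625), (61.2828369140625, 212.04408264160156), 49.09052658081055)
shift cm [ 0.13 -0.07  0.21] twist -0.13 now [479.1 299.4 198.1] 11.47 t 6.1 F [-0.2  0.1 -1.9] w 8.6 g 58.7
```

View pics/w3.png

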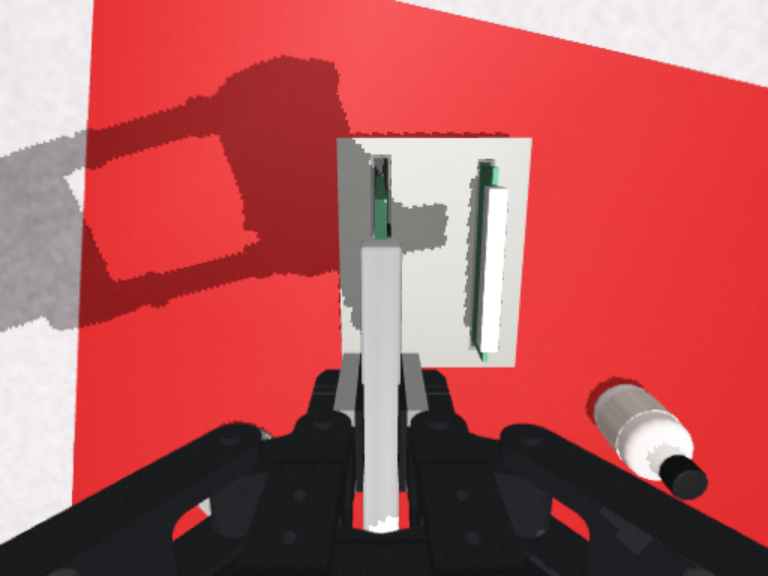

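The view shows the slot's far end at ~(381,157)/1.5, and the strip's far edge at (381,243)/1.5, well aligned.

```bash
python3 - <<'E'
from h import *
z=np.load("w3.npz"); T=z["T"]; c=bot.calibration("wrist"); im=z["im"]; g=cv2.cvtColor(im,cv2.COLOR_RGB2GRAY)
s=bot.read_state(); tp=s["tool_pos"]; M=R.from_rotvec(s["tcp_rot"]).as_matrix()
loc=lambda p:((p-tp)@M*1000).round(1).tolist()
print("strip end local",loc(onplane([[254,161],[241,170],[267,170]],.2225,c,T)))
print("slot end local",loc(onplane([[254,104]],.04,c,T)))
ca=np.array([.4785,.302,.04]); print("slot centre (rack) local",loc(ca))
for v in (106,110,114,118): print(v,g[v,240:270].tolist())
print("edges local",loc(onplane([[248,112],[260.5,112]],.04,c,T)))
go(478.5,302,196,11.6)
E
```

```text
strip end local [[47.5, 0.0, -24.4], [44.2, -4.6, -24.4], [44.2, 4.6, -24.4]]
slot end local [[62.7, 0.2, 158.1]]
slot centre (rack) local [2.7, 0.0, 158.1]
106 [129, 132, 128, 131, 130, 130, 150, 165, 167, 100, 96, 95, 94, 95, 96, 95, 37, 34, 76, 157, 152, 236, 234, 234, 235, 234, 235, 235, 234, 234]
110 [129, 131, 129, 129, 128, 131, 128, 101, 168, 123, 87, 94, 95, 96, 93, 32, 36, 35, 76, 155, 159, 236, 234, 234, 235, 234, 234, 234, 234, 234]
114 [131, 130, 132, 131, 131, 130, 130, 101, 102, 77, 30, 33, 45, 94, 89, 34, 35, 34, 76, 156, 157, 235, 233, 233, 235, 234, 234, 233, 233, 234]
118 [132, 130, 131, 128, 131, 131, 128, 102, 102, 75, 39, 65, 65, 65, 65, 69, 32, 33, 78, 157, 150, 235, 234, 233, 235, 233, 233, 234, 234, 234]
edges local [[56.0, -4.9, 158.1], [56.0, 5.8, 158.1]]
shift cm [ 0.27 -0.    0.21] twist -0.13 now [479.1 299.4 198.1] 11.47 t 6.1 F [-0.2  0.1 -1.9] w 8.6 g 58.7
```

Call:
step_arm(
  motion=[
    [0.4,0.05,0.03,2,0],
    [0.4,0.05,0.03,4,0],
    [0.4,0.05,0.03,5.5,0],
    [0.4,0.05,0.03,6.5,0],
    [0.4,0.05,0.03,7,0],
    [0.4,0.05,0.03,7.3,0],
    [0.4,0.05,0.03,7.6,0],
    [0.4,0.05,0.03,8,0],
    [0.4,0.05,0.03,8.3,0],
    [0.4,0.05,0.03,8.3,0],
  ],
)

```text
time: 7.1
tool_pos: [0.4787, 0.3011, 0.115]
tcp_rot: [-1.986, -2.434, 0.001]
wrist_force: [0.5, -0.4, -1.1]
width: 0.099
grip_force: 58.7
```

Call:
step_arm(
  motion=[
    [0.4,0,0,0.5,0],
    [0.4,0,0,1,0],
    [0.4,0,0,1.4,0],
    [0.4,0,0,1.7,0],
    [0.4,0,0,1.9,0],
    [0.4,0,0,1.9,0],
    [0.4,0,0,1.9,0],
  ],
)

```text
time: 7.8
tool_pos: [0.4789, 0.3012, 0.0963]
tcp_rot: [1.987, 2.434, 0.0]
wrist_force: [-0.3, 0.7, -1.1]
width: 0.103
grip_force: 58.8
```

Call:
step_arm(
  motion=[
    [4.5,0,0,0.1,0],
    [4.5,0,0,0.1,0],
    [4.5,0,0,0.1,0],
    [4.5,0,0,0.1,0],
    [4.5,0,0,-1,0],
    [4.5,0,0,-4,0],
    [4.5,0,0,-8,0],
    [4.5,0,0,-12,0],
    [4.5,0,0,-15,0],
    [4.5,0,0,-15,0],
    [4.5,0,0,-15,0],
  ],
)

```text
time: 8.9
tool_pos: [0.4794, 0.3015, 0.2481]
tcp_rot: [1.986, 2.433, 0.005]
wrist_force: [0.2, 0.6, -0.6]
width: 0.525
grip_force: 0.0
```

```bash
python3 - <<'E'
from h import *
im,d,c,T=cam("wrist"); np.savez("w4",im=im,d=d,T=T); save("w4",im)
P=cloud(d,c,T); Z=P[...,2]
m=(Z>.105)&(Z<.14)&(abs(P[...,0]-.478)<.06)&(abs(P[...,1]-.30)<.09)
v,u=np.nonzero(m); h=np.median(Z[m]); W=onplane(np.c_[u,v],h,c,T)[:,:2]*1000
print(m.sum(),h,cv2.minAreaRect(W.astype(np.float32)),W.mean(0))
go(610,-140,300,-20)
E
```

```text
1407 0.12036847952156543 ((476.3004150390625, 304.6128845214844), (9.915616989135742, 106.0760269165039), 11.186983108520508) [475.81845196 306.47611267]
shift cm [-45.83   4.05  -5.37] twist 31.55 now [478.6 301.  246.3] 11.55 t 8.95 F [ 0.1  0.3 -0.2] w 45.5 g 0.0
```

View pics/w4.png

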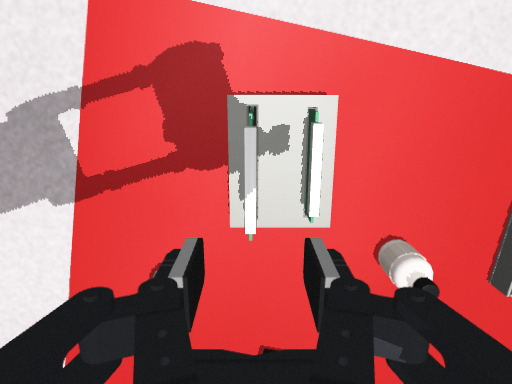

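Board strip is at 120.4 mm height, at (250,125–235) in the view, so it is fully down in the slot and released. Next is the stylus.

```bash
python3 -c "
from h import *
go(619,-209,260,-18)"
```

```text
shift cm [-52.77   3.55  -1.37] twist 29.55 now [478.6 301.  246.3] 11.55 t 8.95 F [ 0.1  0.3 -0.2] w 45.5 g 0.0
```

Call:
step_arm(
  motion=[
    [5,-3,0.2,-1.4,2],
    [5,-7,0.5,-1.4,5],
    [5,-12,0.9,-1.4,9],
    [5,-17,1.2,-1.4,13],
    [5,-22,1.5,-1.4,17],
    [5,-27,1.9,-1.4,21],
    [5,-32,2.2,-1.4,25],
    [5,-37,2.5,-1.4,29.5],
    [5,-42,2.9,-1.4,29.5],
    [5,-47,3.2,-1.4,29.5],
    [5,-50,3.4,-1.4,29.5],
    [5,-52,3.5,-1.4,29.5],
    [5,-52.8,3.55,-1.4,29.5],
    [5,-52.8,3.55,-1.4,29.5],
    [5,-52.8,3.55,-1.4,29.5],
    [5,-52.8,3.55,-1.4,29.5],
  ],
)

```text
time: 10.55
tool_pos: [0.6192, -0.2074, 0.2604]
tcp_rot: [-2.539, -1.85, -0.0]
wrist_force: [-0.0, 0.4, -0.1]
width: 0.585
grip_force: 0.0
```

```bash
python3 - <<'E'
from h import *
im,d,c,T=cam("wrist"); np.savez("w5",im=im,d=d,T=T); save("w5",im)
P=cloud(d,c,T); Z=P[...,2]
s=bot.read_state(); tp=s["tool_pos"]; M=R.from_rotvec(s["tcp_rot"]).as_matrix(); L=(P-tp)@M
near=(abs(P[...,0]-.619)<.06)&(abs(P[...,1]+.209)<.06)
for lo,hi,n in((.12,.14,"top"),(.044,.0525,"stand"),(.053,.06,"flange")):
    m=near&(Z>lo)&(Z<hi); v,u=np.nonzero(m)
    if len(u)<5: print(n,len(u)); continue
    h=np.median(Z[m]); W=onplane(np.c_[u,v],h,c,T)[:,:2]*1000
    print(n,len(u),h.round(4),cv2.minAreaRect(W.astype(np.float32)),cv2.minEnclosingCircle(W.astype(np.float32)),W.mean(0).round(1),"px",u.mean(),v.mean())
go(619,-209,260,-18)
E
```

```text
top 305 0.1293 ((621.880615234375, -211.37916564941406), (16.283071517944336, 14.957249641418457), 72.2254409790039) ((621.8917846679688, -211.39788818359375), 8.50476360321045) [ 621.9 -211.4] px 258.0655737704918 186.6032786885246
stand 2165 0.0505 ((621.5768432617188, -212.50357055664062), (56.115821838378906, 56.712074279785156), 14.245492935180664) ((621.6806640625, -212.55288696289062), 39.016265869140625) [ 622.6 -209. ] px 257.0692840646651 164.9353348729792
flange 126 0.0565 ((622.0066528320312, -210.0312957763672), (17.343273162841797, 21.002674102783203), 75.67527770996094) ((621.7969970703125, -212.3815155029297), 11.077874183654785) [ 622.4 -208.2] px 256.6825396825397 165.56349206349208
shift cm [-0.15  0.02  0.05] twist 0.15 now [ 619.3 -207.5  260.5] -17.85 t 10.6 F [-0.3  0.5 -0. ] w 50.2 g 0.0
```

View pics/w5.png

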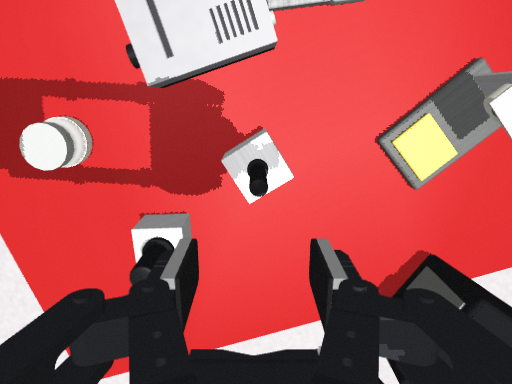

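The stylus top (16 mm across) shows at (258,187) on its stand; the position is (621.8,-211.6) mm.

```bash
python3 -c "
from h import *
go(621.8,-211.7,80,-18)"
```

```text
shift cm [-0.33  0.37 18.05] twist 0.15 now [ 619.3 -207.5  260.5] -17.85 t 10.6 F [-0.3  0.5 -0. ] w 50.2 g 0.0
```

Call:
step_arm(
  motion=[
    [5,-0.3,0.3,3,0],
    [5,-0.35,0.35,7,0],
    [5,-0.35,0.35,11,0],
    [5,-0.35,0.35,14,0],
    [5,-0.35,0.35,16,0],
    [5,-0.35,0.35,17.5,0],
    [5,-0.35,0.35,18,0],
    [5,-0.35,0.35,18,0],
    [5,-0.35,0.35,18,0],
    [1,-0.35,0.35,18,0],
    [1,-0.35,0.35,18,0],
    [1,-0.35,0.35,18,0],
    [1,-0.35,0.35,18,0],
    [1,-0.35,0.35,18,0],
    [1,-0.35,0.35,18,0],
    [1,-0.35,0.35,18,0],
  ],
  force=60,
)

```text
time: 12.2
tool_pos: [0.6223, -0.2138, 0.0815]
tcp_rot: [2.54, 1.847, 0.001]
wrist_force: [-0.6, 0.1, 5.9]
width: 0.17
grip_force: 58.3
```

Call:
step_arm(
  motion=[
    [1,0,0,-0.5,0],
    [1,0,0,-1.5,0],
    [1,0,0,-3,0],
    [1,0,0,-4.5,0],
    [1,0,0,-6,0],
    [1,0,0,-8,0],
    [1,0,0,-10,0],
    [1,0,0,-11,0],
    [1,0,0,-11,0],
    [1,0,0,-11,0],
  ],
)

```text
time: 13.2
tool_pos: [0.6214, -0.2135, 0.1903]
tcp_rot: [2.541, 1.848, 0.0]
wrist_force: [-0.3, -0.5, -0.6]
width: 0.169
grip_force: 58.4
```

```bash
python3 - <<'E'
from h import *
im,d,c,T=cam("side"); np.savez("s6",im=im,d=d,T=T); save("s6",cv2.resize(im[100:300,200:420],None,fx=2.5,fy=2.5))
im,d,c,T=cam("wrist"); np.savez("w6",im=im,d=d,T=T); save("w6",im)
go(646,4,190,-18)
E
```

```text
shift cm [21.44 -4.29 -0.1 ] twist 0.05 now [ 620.7 -213.2  188.9] -17.95 t 13.3 F [ 0.6 -0.2 -0.9] w 15.0 g 58.4
```

View pics/s6.png

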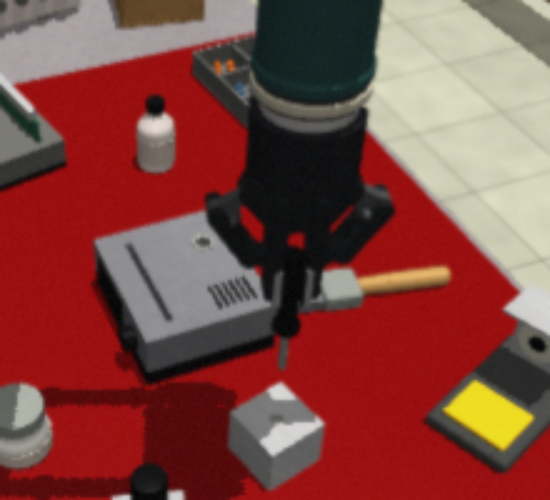

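Stylus is held upright and clear of the stand, with the hole at (203,241) in this crop.

Call:
step_arm(
  motion=[
    [1,2,-0.4,0,0],
    [1,5,-1,0,0],
    [1,9,-1.8,0,0],
    [1,13,-2.6,0,0],
    [1,17,-3.4,0,0],
    [1,19.5,-3.9,0,0],
    [1,21,-4.25,0,0],
    [1,21.3,-4.25,1.5,0],
    [1,21.3,-4.25,3,0],
    [1,21.3,-4.25,3.7,0],
    [1,21.3,-4.25,3.7,0],
    [1,21.3,-4.25,3.7,0],
    [1,21.3,-4.25,3.7,0],
  ],
)

```text
time: 14.6
tool_pos: [0.6473, 0.0013, 0.1538]
tcp_rot: [2.541, 1.846, 0.001]
wrist_force: [-0.0, 0.2, 0.0]
width: 0.17
grip_force: 58.4
```

```bash
python3 - <<'E'
from h import *
im,d,c,T=cam("wrist"); np.savez("w7",im=im,d=d,T=T)
sd,ds,cs,Ts=cam("side"); np.savez("s7",im=sd,d=ds,T=Ts)
tp=T[:3,3]*0+bot.read_state()["tool_pos"]
K=np.array(c["mtx"])
def proj(p,c,T):
    q=T[:3,:3].T@(np.asarray(p)-T[:3,3]); q=np.array([[q[0],-q[1],-q[2]]])
    return cv2.projectPoints(q,np.zeros(3),np.zeros(3),np.array(c["mtx"]),np.array([c["k1"],0,0,0,0.]))[0].ravel()
h=[.6462,.004,.0615]; a=proj(h,c,T); b=proj(h,cs,Ts); t=tp-[0,0,.077]
print("hole px",a,b,"tip px",proj(t,c,T),proj(t,cs,Ts))
def crop(im,p,s,r=45):
    u,v=np.clip(np.round(p).astype(int),r,[511-r,383-r]); print("crop origin",u-r,v-r); return cv2.resize(im[v-r:v+r,u-r:u+r],(400,400),interpolation=cv2.INTER_NEAREST)
save("w7",np.hstack([crop(im,a,1),crop(sd,b,1)]))
go(645.8,2.5,152,-18)
E
```

```text
hole px [250.6626023  193.37552009] [280.44157091 195.92748548] tip px [253.26099    202.31452927] [281.35335932 191.58322633]
crop origin 206 148
crop origin 235 151
shift cm [ 0.02 -0.18  0.22] twist 0.01 now [647.4   1.7 154.2] -17.99 t 14.7 F [-1.  -0.4  0.2] w 14.3 g 58.4
```

View pics/w7.png

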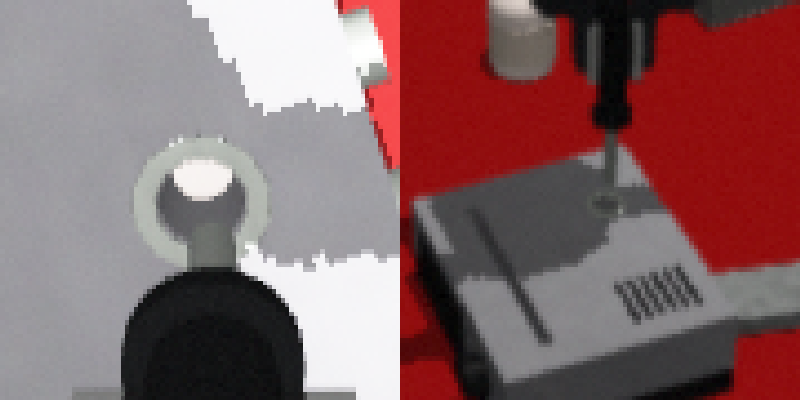

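The wrist crop shows the ring centre at wrist px (251.1,193.2) and the tip end at about (253.9,203.2). In the side crop the ring centre is at (281.4,196.7) and the tip at (282.7,192.5).

```bash
python3 - <<'E'
from h import *
z=np.load("w7.npz"); c=bot.calibration("wrist"); T=z["T"]
s=np.load("s7.npz"); cs=bot.calibration("side")
M=R.from_rotvec(bot.read_state()["tcp_rot"]).as_matrix()
h=onplane([[251.1,193.2]],.0615,c,T)[0]
for zt in(.075,.077,.079):
    t=onplane([[253.9,203.2]],zt,c,T)[0]; print("wrist",h.round(4),t.round(4),"tool cm",(M.T@(h-t)*100).round(2))
    h2=onplane([[281.4,196.7]],.0615,cs,s["T"])[0]; t2=onplane([[282.7,192.5]],zt,cs,s["T"])[0]; print("side",h2.round(4),t2.round(4),"tool cm",(M.T@(h2-t2)*100).round(2))
E
```

```text
wrist [0.6465 0.004  0.0615] [6.474e-01 4.000e-04 7.500e-02] tool cm [ 0.32 -0.2   1.35]
side [6.473e-01 5.000e-04 6.150e-02] [ 6.501e-01 -4.000e-04  7.500e-02] tool cm [-0.01 -0.3   1.35]
wrist [0.6465 0.004  0.0615] [0.6476 0.001  0.077 ] tool cm [ 0.26 -0.2   1.55]
side [6.473e-01 5.000e-04 6.150e-02] [ 0.6492 -0.0025  0.077 ] tool cm [ 0.22 -0.28  1.55]
wrist [0.6465 0.004  0.0615] [0.6478 0.0016 0.079 ] tool cm [ 0.19 -0.2   1.75]
side [6.473e-01 5.000e-04 6.150e-02] [ 0.6483 -0.0046  0.079 ] tool cm [ 0.45 -0.25  1.75]
```

Call:
step_arm(
  motion=[
    [1,0.12,-0.11,0,0],
    [1,0.24,-0.22,0,0],
    [1,0.24,-0.22,0.7,0],
    [1,0.24,-0.22,1.3,0],
    [1,0.24,-0.22,1.7,0],
    [1,0.24,-0.22,2,0],
    [1,0.24,-0.22,2.4,0],
    [1,0.24,-0.22,2.9,0],
    [1,0.24,-0.22,3.4,0],
    [1,0.24,-0.22,3.5,0],
    [1,0.24,-0.22,3.5,0],
  ],
)

```text
time: 15.8
tool_pos: [0.6452, 0.0052, 0.1178]
tcp_rot: [-2.54, -1.847, 0.001]
wrist_force: [-0.2, -0.4, -1.7]
width: 0.173
grip_force: 58.4
```

Call:
step_arm(
  motion=[
    [1,0,0,0.15,0],
    [1,0,0,0.3,0],
    [1,0,0,0.45,0],
    [1,0,0,0.55,0],
    [1,0,0,0.55,0],
  ],
)

```text
time: 16.3
tool_pos: [0.6459, 0.0052, 0.1133]
tcp_rot: [2.54, 1.847, 0.001]
wrist_force: [-0.3, 0.9, 3.6]
width: 0.168
grip_force: 58.4
```

Call:
step_arm(
  motion=[
    [1,0,0,0.1,0],
    [1,0,0,0.2,0],
    [1,0,0,0.2,0],
    [1,0,0,0.2,0],
  ],
)

```text
time: 16.7
tool_pos: [0.6459, 0.0052, 0.1114]
tcp_rot: [2.54, 1.847, 0.001]
wrist_force: [-1.0, -0.3, 5.8]
width: 0.177
grip_force: 58.7
```

Call:
step_arm(
  motion=[
    [1,0,0,0.1,0],
    [1,0,0,0.15,0],
    [1,0,0,0.15,0],
    [1,0,0,0.15,0],
    [1,0,0,0.15,0],
  ],
)

```text
time: 17.2
tool_pos: [0.6462, 0.0052, 0.1112]
tcp_rot: [2.54, 1.847, 0.002]
wrist_force: [-2.8, 0.1, 11.8]
width: 0.167
grip_force: 59.4
```

```bash
python3 - <<'E'
from h import *
im,d,c,T=cam("top"); P=cloud(d,c,T); Z=P[...,2]
m=(Z>.105)&(Z<.14)&(abs(P[...,0]-.478)<.05)&(abs(P[...,1]-.30)<.08)
print(m.sum(),np.median(Z[m]),P[m].mean(0)); s=bot.read_state(); print(s["wrist_force"],s["tool_pos"],s["grip_force"],s["time"])
print(bot.finish_job())
E
```

```text
194 0.11955461461419292 [0.47772433 0.29970917 0.11872388]
[-2.1859444   0.08424594 10.66174231] [0.64620693 0.00521309 0.11118402] 59.377092719078064 17.25
the job is handed in; nothing more can be done
None
```

I handed the job in at 17 s. The board stands fully down and released in the rack's empty slot, and the gripped stylus is holding the reset button at its stop with about 11 N; the hand-in call gave no verdict.

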